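# Set out the buffer jars and load the sample tube

## Task

Set up the bench for a pH check: stand each of the three white jars wholly on its own steel disc, the smallest jar on the smallest disc, the middle one on the middle disc and the largest on the largest. Only when all three jars are in place, slide the capped sample tube into the bore of the warming block, fully home, so that its ring mark is level with the block's top. Leave everything upright and let go, and leave the brown bottle and the glass beaker standing where they are.

Things in the scene. Friction and masses are not known exactly. Their poses are not given: they have to be found in the camera images.
- jar_small_c (a point): centre (half-way up) of the small jar: an upright straight-walled white plastic jar with a black lid of the same diameter, loose, 34 mm in diameter and 55 mm tall in all, so its underside is 27.5 mm below this point; z is up along its axis; yaw has no meaning
- jar_medium_c (a point): centre (half-way up) of the medium jar: an upright straight-walled white plastic jar with a black lid of the same diameter, loose, 48 mm in diameter and 75 mm tall in all, so its underside is 37.5 mm below this point; z is up along its axis; yaw has no meaning
- jar_large_c (a point): centre (half-way up) of the large jar: an upright straight-walled white plastic jar with a black lid of the same diameter, loose, 62 mm in diameter and 95 mm tall in all, so its underside is 47.5 mm below this point; z is up along its axis; yaw has no meaning
- disc_small_top (a point): centre of the upper face of the small disc: a plain round brushed-steel disc lying fixed on the bench, 58 mm in diameter, 12 mm thick (this point is 12 mm above the bench), flat top without rim; z up
- disc_medium_top (a point): centre of the upper face of the medium disc: a plain round brushed-steel disc lying fixed on the bench, 72 mm in diameter, 12 mm thick (this point is 12 mm above the bench), flat top without rim; z up
- disc_large_top (a point): centre of the upper face of the large disc: a plain round brushed-steel disc lying fixed on the bench, 86 mm in diameter, 12 mm thick (this point is 12 mm above the bench), flat top without rim; z up
- tube_c (a point): centre (half-way up) of the capped sample tube: a slim upright white tube with a bright aluminium cap of the same diameter, loose, standing on its flat foot, 28 mm in diameter and 120 mm tall in all, with a black ring mark 40 mm above the foot; its underside is 60 mm below this point; only the part above the ring mark stays outside the warming block, so hold it by its upper half; z is up along its axis
- block_mouth (a point): centre of the bore's mouth in the top face of the warming block: a fixed aluminium block 80 x 80 mm, 55 mm tall, with one upright round blind bore 36 mm in diameter, 40 mm deep with a flat floor, and a 3 mm chamfer at the mouth; this point is 55 mm above the bench; x and y along the block's sides, z up
- amber_c (a point): centre of a loose brown glass bottle with a white cap, 48 mm in diameter, 105 mm tall, standing on the bench; not part of the job, to be left standing where it is
- beaker_c (a point): centre of a loose open glass beaker, 58 mm in diameter at its rim, 75 mm tall, standing on the bench; not part of the job, to be left standing where it is
There are look-alikes about, which are no part of the job. What is shaped like the part that bears jar_small_c but yellow is not meant.

How it is judged:
On the way, in this order (a step that is already met when the one before it is completed fails the run):
1. all three jars stand on their own discs (horizontal distance between jar_small_c and disc_small_top below 0.013 m and z of jar_small_c in the frame of disc_small_top between 0.0235 and 0.0315 m and angle between each of jar_small_c, jar_medium_c, jar_large_c's own z axis and vertical below 0.1 rad and horizontal distance between jar_medium_c and disc_medium_top below 0.013 m and z of jar_medium_c in the frame of disc_medium_top between 0.0335 and 0.0415 m and horizontal distance between jar_large_c and disc_large_top below 0.013 m and z of jar_large_c in the frame of disc_large_top between 0.0435 and 0.0515 m), for 0.2 s.
2. the tube is fully home in the bore (horizontal distance between tube_c and block_mouth below 0.008 m and z of tube_c in the frame of block_mouth below 0.024 m and angle between tube_c's own z axis and vertical below 0.12 rad), for 0.2 s.
At the end, for the whole second after the job is handed in: Each jar stands upright (0.1 rad) on the disc of its size rank, axis within 13 mm of the disc's, underside on it (4 mm); the tube stands in the bore (8 mm, 0.12 rad), ring mark within 4 mm of the block's top; all at rest (under 0.02 m/s) (all of step 1 and all of step 2 and linear speed of each of jar_small, jar_medium, jar_large, tube below 0.02 m/s); the robot touches nothing.
It fails at once if the brown bottle is knocked over or pushed more than 30 mm (distance of amber_c from where it was at the start of the episode above 0.03 m or angle between amber_c's own z axis and vertical above 0.5 rad).
It fails at once if the glass beaker is knocked over or pushed more than 30 mm (distance of beaker_c from where it was at the start of the episode above 0.03 m or angle between beaker_c's own z axis and vertical above 0.5 rad).
It also fails if it takes over 115 s, if anything falls off the work surface, if the arm or the gripper's body presses on something with over 40 N, if the wrist force passes 120 N, or if a joint passes its speed limit or range.

## Robot

A 6-joint arm with a two-finger parallel gripper is mounted at the origin on the work surface. World frame = base frame: x ahead of the robot, y to its left, z up, the work surface at z = 0. Lengths are in m, angles in rad, forces in N, time in s.
With the tool pointing down it reaches from about 0.35 to 0.925 m from the base axis. Payload 6.4 kg.
Tool frame: the origin (TCP) lies midway between the tips of the shut fingers; the grasp point (between the pads) lies 19 mm behind it; z points along the fingers, y is the line along which they close (so a half turn about z gives the same grasp; the last joint's range is limited). The gripper opens to 85 mm and grips with 20 to 120 N. Pads are 22 mm wide; open, the fingers measure 114 mm over their backs; the gripper's body (76 mm by 85 mm) begins 54 mm behind the grasp point. The pads swing forward as they close: fully open they stand 13 mm farther back than shut.
Start: joints at [1.096, 0.245, 1.558, -0, 1.339, -0.174], TCP at [0.193, 0.621, 0.231] pointing down, gripper open.
Joint ranges: [-3.13, 3.13], [-1.02, 2.26], [0.13, 2.54], [-0.95, 4.09], [0.21, 2.88], [-2.74, 2.74]. Speed limits (rad/s): [2.57, 2.57, 3.14, 3.14, 3.14, 3.14].

## Interface

Orientations are given as a unit quaternion [w, x, y, z].
In Python, from bench import ctrl gives the robot as it stands.
- The arm moves only by the tool move_arm, never from a script. Its argument "plan" is one flat list of numbers, 7 for each row, row after row: the shift along the tool's x, y, z scaled (see below), then the turn, a rotation vector about the tool's x, y, z scaled (see below), then the opening, from 0 (shut) to 1 (fully open). In form: [tx, ty, tz, wx, wy, wz, hand, tx, ty, tz, wx, wy, wz, hand, ...]. A call has exactly 5 rows; each row is the pose to reach, as a shift and turn from the pose commanded when the call began, along the tool's axes at that moment; what a row does not reach only later rows make up. The controller multiplies each number of a shift by 100 mm and each number of a turn by 45 degrees. A row lasts 1/12 s, in which the tool goes at most 41.7 mm and 7.16 degrees, less where a joint would pass 70% of its speed; a pose out of reach is approached as far as the arm can. A call with a number of a shift or a turn outside -1 to 1 is refused whole. A call with a gripper value outside its range is refused whole. The fingers move at their own pace and stop on an object; "force" is the grip in N (left out, the last holds). Time passes only in rows, so rows that repeat a pose let the fingers close, or fill a call up. It gives the time, the measured TCP pose, the force, the opening and the grip force at its end, in the units of the state.
- ctrl.get_obs(): the state, without advancing time (a new reading comes with each control period).
- ctrl.capture(name): name is "scene" or "top"; returns the picture (480x640x3 uint8, red, green, blue); there is no depth.
- ctrl.camera_info(name): a dict with "fx", "fy", "cx", "cy" (pixels), "k1" (the pictures are not rectified: a ray, as slopes to the right and down, at radius r is drawn at 1 + k1 r^2 times it, then the intrinsics apply), "cam_to_world" (4x4, takes a point from camera to world coordinates). Camera axes: x right, y down, z forward; pixel columns grow to the right and rows downward; lengths in m; the calibration is good to about 2 mm. A picture is of the moment at which its call begins. camera_info takes no time and is no camera call.
- ctrl.job_done(): hands the job in; it is judged then, once.
Trained networks look in the newest picture that a camera, given by its name, has taken for a name from the list of things; names that differ only in an ending like _2 or _b are one class to them, and where a whole thing is asked for, a point or a joint stands for the part that bears it (a point fixed in the world has none). Each returns a list of dicts, best first, with "p" (0 to 1); they miss things now and then, are a little off and sometimes report something else, mostly with a low value. They report only what shows in the picture. A call takes as long as a camera call. They do not tell look-alikes from the thing itself.
- ctrl.silhouettes(query, camera): "pixels" (480x640 bool, what is visible of it) and "rect" ([left, top, width, height] in pixels, round what is visible of it).
The state is a dict: "clock": time; "q": joint angles; "qvel": joint speeds; "joint_torque": joint torques, N m; "tool_pos": TCP position; "eef_rot": TCP orientation; "force": force on the tool from outside, world axes, zero at the start; "wrist_torque": the same for the moment, N m; "opening": finger opening in m; "grasp_force": force on a finger pad.
Only numpy, scipy, OpenCV 4.12 (cv2) and the standard library are available. Lean on these libraries where they do the work, as an engineer would, in place of code of your own. Each camera call takes 0.05 s, during which the arm holds its last target. There are 200 camera calls.

## Working session

There is one attempt and no reset: what is moved stays moved. The work goes in short steps, Python scripts to look and compute and a tool call to move; the robot and the scene stay as the last step left them, time stands still between calls to the robot, and variables do not carry over. Pictures are saved under pics/ and viewed, at most 14 in all, crops included, and the job is handed in when it is done.

Besides the shell and the picture viewer there is one more tool, called after "Request:" as name(argument=value, ...) on one line, values as JSON. move_arm: Moves the arm, as the interface text tells. Shifts and turns lie within -1 to 1; 1 stands for 100 mm of shift or 45 degrees of turn. Its arguments: {"type":"object","properties":{"plan":{"type":"array","items":{"type":"number","minimum":-1,"maximum":1}},"force":{"type":"number"}},"required":["plan"]}

```bash
ls; mkdir -p pics
python3 - <<'E'
from bench import ctrl
import cv2
for n in ("scene","top"):
    im=ctrl.capture(n); cv2.imwrite(f"pics/{n}0.png",im[:,:,::-1])
    i=ctrl.camera_info(n); print(n,{k:(v if k!='cam_to_world' else [[round(float(a),4) for a in r] for r in v]) for k,v in i.items()})
o=ctrl.get_obs(); print(o)
E
```

```text
pics
scene {'fx': 495.21266629743974, 'fy': 495.21266629743974, 'cx': 320.1302114213293, 'cy': 243.83597501503132, 'k1': -0.021665876863147797, 'cam_to_world': [[0.2629, 0.584, -0.768, 1.3403], [0.9646, -0.1759, 0.1964, -0.2189], [-0.0204, -0.7925, -0.6095, 0.7106], [0.0, 0.0, 0.0, 1.0]]}
top {'fx': 466.38012783564335, 'fy': 466.38012783564335, 'cx': 312.8963299316163, 'cy': 239.1660891173681, 'k1': -0.02338446818539774, 'cam_to_world': [[0.0108, -0.9939, 0.1097, 0.3736], [-0.9997, -0.0085, 0.0212, -0.0173], [-0.0202, -0.1099, -0.9937, 1.2256], [0.0, 0.0, 0.0, 1.0]]}
{'clock': 0.1, 'q': array([ 1.09589574e+00,  2.45740324e-01,  1.55889761e+00, -2.26201840e-06,
        1.33871204e+00, -1.74099969e-01]), 'qvel': array([ 1.15950407e-03, -1.56115232e-03, -4.90090676e-03,  8.60464322e-05,
       -3.50264886e-04,  3.69845244e-04]), 'joint_torque': array([ 2.42251981e-04, -4.30667746e+01, -3.27129257e+01, -1.26920827e-04,
        2.85979884e-03,  1.64265077e-05]), 'tool_pos': array([0.19234535, 0.62035971, 0.23029006]), 'eef_rot': array([-2.79106089e-04,  1.49833621e-01,  9.88710834e-01, -8.33157879e-04]), 'force': array([-0.7781621 ,  0.93011922, -0.35261188]), 'wrist_torque': array([ 0.03135191, -0.01255157,  0.02137932]), 'grasp_force': 0.0, 'opening': 0.08556573288352469}
```

View pics/scene0.png

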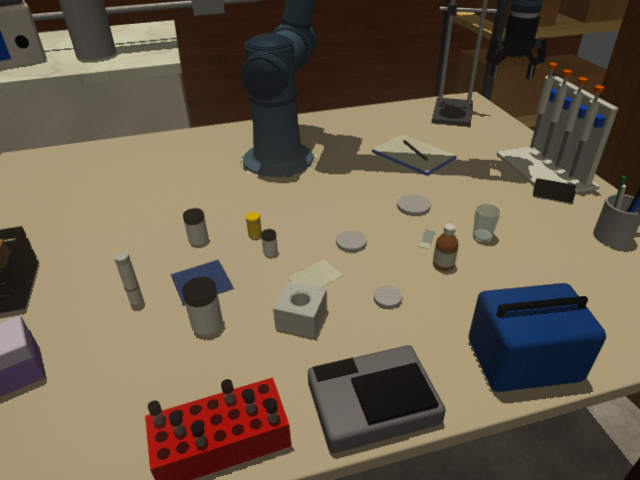

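View pics/top0.png

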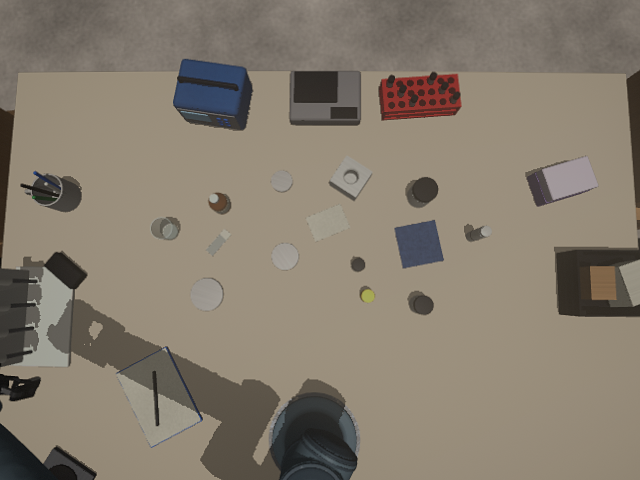

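The two views show:
- **Jars (scene / top):** small (269,243) / (358,264), medium (196,227) / (422,303), large (203,305) / (424,188).
- **Tube:** (127,272) / (480,232).
- **Look-alike:** the yellow jar at (254,225) / (368,296) could be taken for the small jar. I choose the white one with the black lid.
- **Discs (top):** small (281,181), medium (285,256), large (207,294).
- **Block bore (top):** (350,177).

```bash
cat > h.py <<'E'
from bench import ctrl
import numpy as np, cv2
from scipy.optimize import least_squares
I={n:ctrl.camera_info(n) for n in("scene","top")}
def proj(P,n):
    i=I[n];T=np.linalg.inv(np.array(i["cam_to_world"]));p=np.atleast_2d(P)@T[:3,:3].T+T[:3,3]
    s=p[:,:2]/p[:,2:];s=s*(1+i["k1"]*(s**2).sum(1,keepdims=True))
    return s*[i["fx"],i["fy"]]+[i["cx"],i["cy"]]
def back(uv,n,z):
    return least_squares(lambda x:(proj([x[0],x[1],z],n)[0]-uv),[.5,0]).x
a=np.linspace(0,2*np.pi,48)
def cyl(xy,d,z0,z1):
    r=np.c_[np.cos(a),np.sin(a)]*d/2+xy
    return np.vstack([np.c_[r,np.full(48,z)] for z in(z0,z1)])
def box(xy,d,z0,z1,n):
    u=proj(cyl(xy,d,z0,z1),n);return np.r_[u.min(0),u.max(0)]
def fit(rects,d,z0,z1,x0):  # rects {cam:[l,t,w,h]}
    e={n:np.r_[r[0],r[1],r[0]+r[2],r[1]+r[3]] for n,r in rects.items()}
    f=lambda x:np.concatenate([box(x,d,z0,z1,n)-e[n] for n in e])
    s=least_squares(f,x0,loss="soft_l1");return s.x,f(s.x)
E
cat > m.py <<'E'
from h import *
for n in I: cv2.imwrite(f"pics/{n}1.png",ctrl.capture(n)[:,:,::-1])
Z={"jar_small_c":(.034,0,.055,(358,264)),"jar_medium_c":(.048,0,.075,(422,303)),"jar_large_c":(.062,0,.095,(424,188)),"tube_c":(.028,0,.12,(480,232)),
"disc_small_top":(.058,0,.012,(281,181)),"disc_medium_top":(.072,0,.012,(285,256)),"disc_large_top":(.086,0,.012,(207,294)),"amber_c":(.048,0,.105,(219,203)),"beaker_c":(.058,0,.075,(165,229)),"block_mouth":(.08,.05,.055,(350,177))}
for k,(d,z0,z1,uv) in Z.items():
    x0=back(uv,"top",z1);R={}
    for n in I:
        try: L=ctrl.silhouettes(k,n)
        except Exception as e: print(k,n,e);continue
        c=proj([*x0,z1/2],n)[0]
        L=[(q["p"],np.array(q["rect"])) for q in L]
        near=[r for p,r in L if np.hypot(*(r[:2]+r[2:]/2-c))<18]
        print(k,n,[(round(p,2),r.tolist()) for p,r in L][:4])
        if near:R[n]=near[0]
    print("  init",x0.round(3))
    if R:
        for s in list({n:R[n]} for n in R)+[R]:
            x,e=fit(s,d,z0,z1,x0);print("  ",list(s),x.round(4),e.round(1))
E
python3 m.py
```

```text
jar_small_c scene [(0.65, [247.7, 213.2, 11.7, 24.3]), (0.64, [262.8, 229.0, 12.3, 26.8])]
jar_small_c top [(0.71, [362.1, 288.6, 7.6, 12.4]), (0.55, [348.6, 255.8, 14.7, 15.1]), (0.24, [466.7, 227.5, 24.6, 16.5])]
  init [ 0.441 -0.106]
   ['scene'] [ 0.4408 -0.1084] [-2.1 -0.8  2.5  0.6]
   ['top'] [ 0.4439 -0.1024] [-0.   0.3  0.  -0.3]
   ['scene', 'top'] [ 0.4433 -0.104 ] [ 0.  -0.5  4.6  1.   0.5  0.5  0.7 -0.1]
jar_medium_c scene [(0.93, [184.9, 211.5, 20.5, 35.2])]
jar_medium_c top [(0.78, [410.6, 296.6, 22.5, 19.1])]
  init [ 0.346 -0.26 ]
   ['scene'] [ 0.3524 -0.2658] [-2.4 -1.7  3.4  1. ]
   ['top'] [ 0.3384 -0.2666] [-1.6 -0.6  1.3  0.5]
   ['scene', 'top'] [ 0.3404 -0.268 ] [-3.6 -4.3  2.  -1.8 -1.  -1.3  1.9 -0.3]
jar_large_c scene [(0.92, [182.2, 277.9, 38.5, 59.9])]
jar_large_c top [(0.81, [406.8, 176.6, 29.3, 31.9])]
  init [ 0.627 -0.265]
   ['scene'] [ 0.6327 -0.2715] [-1.3  0.4  1.7 -0.5]
   ['top'] [ 0.6246 -0.2669] [-1.5  0.2  1.2 -0.2]
   ['scene', 'top'] [ 0.6278 -0.2704] [-0.8 -1.3  2.  -2.5 -0.2 -1.1  2.6 -1.4]
tube_c scene [(0.82, [110.7, 251.9, 32.1, 53.9
[... 1598 characters left out ...]
2.1]
beaker_c scene [(0.77, [469.6, 202.1, 33.9, 38.7]), (0.36, [399.0, 192.5, 32.7, 25.5])]
beaker_c top [(0.96, [148.2, 215.2, 30.7, 27.5])]
  init [0.523 0.379]
   ['scene'] [0.5215 0.3943] [ 1.3 -0.8 -1.2  0.8]
   ['top'] [0.5272 0.3943] [-0.6  0.7  0.6 -0.8]
   ['scene', 'top'] [0.5252 0.3937] [ 1.9  0.  -0.5  1.8 -0.4  1.5  0.8 -0.1]
block_mouth scene [(0.58, [276.0, 279.1, 51.1, 59.1])]
block_mouth top [(0.79, [330.8, 155.2, 41.7, 44.0]), (0.74, [209.9, 195.0, 24.8, 19.2])]
  init [ 0.664 -0.086]
   ['scene'] [ 0.7191 -0.0986] [ 3.5 23.9 -3.6 -1.3]
   ['top'] [ 0.6581 -0.0912] [ 5.7  8.7 -4.7 -4.3]
   ['scene', 'top'] [ 0.6778 -0.0917] [  2.7   8.9  -5.9 -18.5   5.9   1.2  -4.5 -11.9]
```

```bash
cat > mont.py <<'E'
from h import *
import sys
E={"jS":(.4435,-.1035,.034,0,.055),"jM":(.3404,-.267,.048,0,.075),"jL":(.6278,-.2695,.062,0,.095),"t":(.517,-.4075,.028,0,.12),
"dS":(.6605,.0955,.058,0.012,.012),"dM":(.467,.083,.072,.012,.012),"dL":(.3655,.286,.086,.012,.012),"b":(.664,-.087,.036,.055,.055)}
def mont(n,src,out):
    im=cv2.imread(src);rows=[]
    for k,(x,y,d,z0,z1) in E.items():
        c=proj([x,y,(z0+z1)/2],n)[0];h=36;s=200/(2*h)
        o=np.round(c-h).astype(int);cr=cv2.resize(im[o[1]:o[1]+2*h,o[0]:o[0]+2*h],(200,200),interpolation=cv2.INTER_CUBIC)
        for z,col in((z0,(0,0,255)),(z1,(0,255,0))):
            u=(proj(cyl((x,y),d,z,z)[:48],n)-o+.5)*s
            cv2.polylines(cr,[u.round().astype(int)],True,col,1,cv2.LINE_AA)
        cv2.putText(cr,f"{k} {o[0]},{o[1]}",(3,12),0,.4,(255,0,255),1);rows.append(cr)
    return np.vstack([np.hstack(rows[:4]),np.hstack(rows[4:])])
if __name__=="__main__":
    for n in I: cv2.imwrite(f"pics/m_{n}.png",mont(n,f"pics/{n}1.png",0))
E
python3 mont.py
```

```text
(no output)
```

View pics/m_top.png

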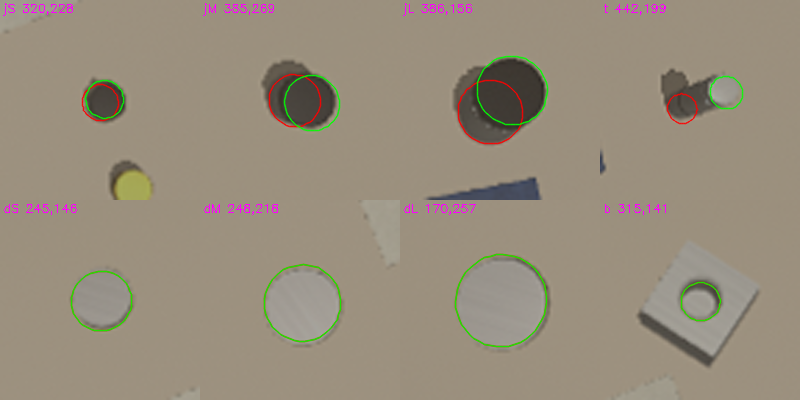

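View pics/m_scene.png

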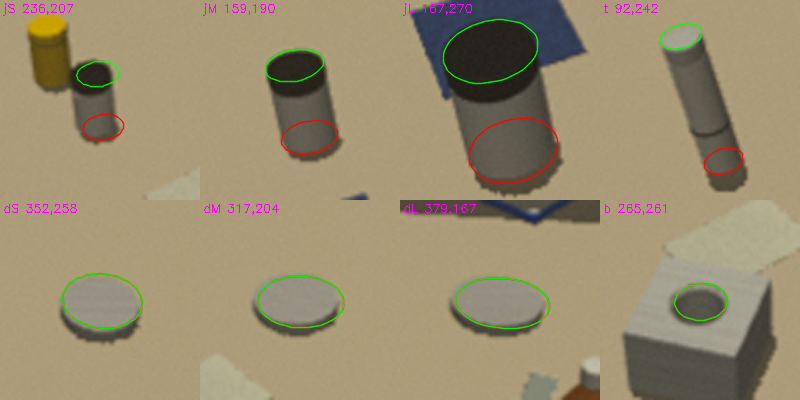

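The white small jar with the black lid is confirmed in the crop, and both cameras agree to within about 3 mm. First I square up the wrist and see how a move behaves.

Request:
move_arm(plan=[0, 0, 0, 0, 0, -0.13, 1, 0, 0, 0, 0, 0, -0.26, 1, 0, 0, 0, 0, 0, -0.383, 1, 0, 0, 0, 0, 0, -0.383, 1, 0, 0, 0, 0, 0, -0.383, 1], force=40)

```text
clock: 1.62
tool_pos: [0.1926, 0.6208, 0.2313]
eef_rot: [-0.0, 0.001, 1.0, -0.0]
force: [0.2, -0.6, 0.4]
opening: 0.0855
grasp_force: 0.0
```

Request:
move_arm(plan=[-0.1, -0.3, 0, 0, 0, 0, 1, -0.2, -0.6, 0, 0, 0, 0, 1, -0.3, -0.9, 0, 0, 0, 0, 1, -0.33, -1, 0, 0, 0, 0, 1, -0.33, -1, 0, 0, 0, 0, 1])

```text
clock: 2.03
tool_pos: [0.2262, 0.5193, 0.2314]
eef_rot: [0.0, 0.002, 1.0, -0.0]
force: [-1.4, 0.2, 0.4]
opening: 0.0852
grasp_force: 0.0
```

Request:
move_arm(plan=[-0.12, -0.35, 0, 0, 0, 0, 1, -0.24, -0.7, 0, 0, 0, 0, 1, -0.35, -1, 0, 0, 0, 0, 1, -0.35, -1, 0, 0, 0, 0, 1, -0.35, -1, 0, 0, 0, 0, 1])

```text
clock: 2.45
tool_pos: [0.2611, 0.4209, 0.2317]
eef_rot: [0.0, 0.001, 1.0, 0.001]
force: [0.3, -0.7, -0.0]
opening: 0.085
grasp_force: 0.0
```

Request:
move_arm(plan=[-0.12, -0.35, 0, 0, 0, 0, 1, -0.24, -0.7, 0, 0, 0, 0, 1, -0.35, -1, 0, 0, 0, 0, 1, -0.35, -1, 0, 0, 0, 0, 1, -0.35, -1, 0, 0, 0, 0, 1])

```text
clock: 2.87
tool_pos: [0.2962, 0.3213, 0.2318]
eef_rot: [0.0, 0.001, 1.0, 0.001]
force: [-0.6, 0.3, -0.3]
opening: 0.0855
grasp_force: 0.0
```

Request:
move_arm(plan=[-0.12, -0.35, 0, 0, 0, 0, 1, -0.24, -0.7, 0, 0, 0, 0, 1, -0.35, -1, 0, 0, 0, 0, 1, -0.35, -1, 0, 0, 0, 0, 1, -0.35, -1, 0, 0, 0, 0, 1])

```text
clock: 3.28
tool_pos: [0.3313, 0.2213, 0.2318]
eef_rot: [0.0, 0.001, 1.0, 0.0]
force: [0.2, -0.2, -0.1]
opening: 0.0852
grasp_force: 0.0
```

Request:
move_arm(plan=[-0.12, -0.35, 0, 0, 0, 0, 1, -0.24, -0.7, 0, 0, 0, 0, 1, -0.35, -1, 0, 0, 0, 0, 1, -0.35, -1, 0, 0, 0, 0, 1, -0.35, -1, 0, 0, 0, 0, 1])

```text
clock: 3.7
tool_pos: [0.3662, 0.1214, 0.2316]
eef_rot: [0.0, 0.0, 1.0, 0.0]
force: [0.1, 0.3, -0.4]
opening: 0.0852
grasp_force: 0.0
```

Request:
move_arm(plan=[-0.12, -0.35, 0, 0, 0, 0, 1, -0.24, -0.7, 0, 0, 0, 0, 1, -0.35, -1, 0, 0, 0, 0, 1, -0.35, -1, 0, 0, 0, 0, 1, -0.35, -1, 0, 0, 0, 0, 1])

```text
clock: 4.12
tool_pos: [0.4011, 0.0218, 0.2313]
eef_rot: [-0.0, -0.0, 1.0, 0.0]
force: [-0.4, 0.5, -0.2]
opening: 0.0854
grasp_force: 0.0
```

Request:
move_arm(plan=[-0.12, -0.35, 0, 0, 0, 0, 1, -0.24, -0.7, 0, 0, 0, 0, 1, -0.35, -1, 0, 0, 0, 0, 1, -0.35, -1, 0, 0, 0, 0, 1, -0.35, -1, 0, 0, 0, 0, 1])

```text
clock: 4.53
tool_pos: [0.4361, -0.0779, 0.2311]
eef_rot: [-0.0, -0.001, 1.0, 0.001]
force: [-0.2, 0.3, 0.5]
opening: 0.0858
grasp_force: 0.0
```

Request:
move_arm(plan=[-0.04, -0.12, 0.3, 0, 0, 0, 1, -0.07, -0.25, 0.6, 0, 0, 0, 1, -0.07, -0.25, 0.9, 0, 0, 0, 1, -0.07, -0.25, 1, 0, 0, 0, 1, -0.07, -0.25, 1, 0, 0, 0, 1])

```text
clock: 4.95
tool_pos: [0.4405, -0.1011, 0.1284]
eef_rot: [-0.003, -0.001, 1.0, 0.002]
force: [-0.3, 0.1, -0.9]
opening: 0.0854
grasp_force: 0.0
```

Request:
move_arm(plan=[0, -0.02, 0.3, 0, 0, 0, 1, 0, -0.02, 0.6, 0, 0, 0, 1, 0, -0.02, 0.85, 0, 0, 0, 1, 0, -0.02, 1, 0, 0, 0, 1, 0, -0.02, 1, 0, 0, 0, 1])

```text
clock: 5.37
tool_pos: [0.4416, -0.1043, 0.0301]
eef_rot: [-0.002, -0.001, 1.0, 0.001]
force: [-0.8, -0.3, 0.3]
opening: 0.0852
grasp_force: 0.0
```

Request:
move_arm(plan=[0, 0, 0.11, 0, 0, 0, 1, 0, 0, 0.11, 0, 0, 0, 1, 0, 0, 0.11, 0, 0, 0, 0, 0, 0, 0.11, 0, 0, 0, 0, 0, 0, 0.11, 0, 0, 0, 0])

```text
clock: 5.78
tool_pos: [0.4434, -0.1065, 0.0214]
eef_rot: [0.001, -0.0, 1.0, -0.001]
force: [-0.4, -0.0, 0.8]
opening: 0.0517
grasp_force: 0.0
```

Request:
move_arm(plan=[0, 0, 0, 0, 0, 0, 0, 0, 0, 0, 0, 0, 0, 0, 0, 0, 0, 0, 0, 0, 0, 0, 0, 0, 0, 0, 0, 0, 0, 0, 0, 0, 0, 0, 0])

```text
clock: 6.2
tool_pos: [0.4432, -0.1065, 0.0211]
eef_rot: [0.0, 0.0, 1.0, -0.0]
force: [-1.9, 1.1, 6.5]
opening: 0.0334
grasp_force: 39.5
```

Request:
move_arm(plan=[0, 0, -0.2, 0, 0, 0, 0, 0, 0, -0.5, 0, 0, 0, 0, 0, 0, -0.8, 0, 0, 0, 0, 0, 0, -1, 0, 0, 0, 0, 0, 0, -1, 0, 0, 0, 0])

```text
clock: 6.62
tool_pos: [0.4455, -0.1076, 0.1249]
eef_rot: [0.004, -0.0, 1.0, -0.002]
force: [0.7, -0.6, 0.3]
opening: 0.0334
grasp_force: 39.9
```

Request:
move_arm(plan=[-0.15, 0.14, 0, 0, 0, 0, 0, -0.35, 0.33, 0, 0, 0, 0, 0, -0.55, 0.52, 0, 0, 0, 0, 0, -0.73, 0.67, 0, 0, 0, 0, 0, -0.73, 0.67, 0, 0, 0, 0, 0])

```text
clock: 7.03
tool_pos: [0.5171, -0.0371, 0.1193]
eef_rot: [0.0, -0.001, 1.0, 0.0]
force: [0.0, -0.0, -0.7]
opening: 0.0331
grasp_force: 40.0
```

Request:
move_arm(plan=[-0.15, 0.14, 0, 0, 0, 0, 0, -0.35, 0.33, 0, 0, 0, 0, 0, -0.55, 0.52, 0, 0, 0, 0, 0, -0.73, 0.67, 0, 0, 0, 0, 0, -0.73, 0.67, 0, 0, 0, 0, 0])

```text
clock: 7.45
tool_pos: [0.59, 0.0295, 0.1193]
eef_rot: [0.0, -0.001, 1.0, 0.0]
force: [0.8, 0.1, -0.8]
opening: 0.033
grasp_force: 40.0
```

Request:
move_arm(plan=[-0.15, 0.14, 0, 0, 0, 0, 0, -0.35, 0.33, 0, 0, 0, 0, 0, -0.55, 0.52, 0, 0, 0, 0, 0, -0.73, 0.67, 0, 0, 0, 0, 0, -0.73, 0.67, 0, 0, 0, 0, 0])

```text
clock: 7.87
tool_pos: [0.6628, 0.0962, 0.1192]
eef_rot: [0.0, -0.001, 1.0, 0.0]
force: [-0.7, -0.6, 0.1]
opening: 0.0329
grasp_force: 40.0
```

Request:
move_arm(plan=[0, 0, 0.2, 0, 0, 0, 0, 0, 0, 0.4, 0, 0, 0, 0, 0, 0, 0.5, 0, 0, 0, 0, 0, 0, 0.5, 0, 0, 0, 0, 0, 0, 0.5, 0, 0, 0, 0])

```text
clock: 8.28
tool_pos: [0.6604, 0.0941, 0.0693]
eef_rot: [-0.001, 0.0, 1.0, -0.0]
force: [0.3, 0.6, 1.1]
opening: 0.0333
grasp_force: 40.0
```

```bash
cat > look.py <<'E'
from h import *
import sys
# usage: name x y d z ring overlays; side-by-side crops from both cameras
def look(name,x,y,rings,h=45):
    o=[]
    for n in I:
        im=ctrl.capture(n)[:,:,::-1].copy();c=np.round(proj([x,y,.05],n)[0]).astype(int);s=400/(2*h)
        cr=cv2.resize(im[c[1]-h:c[1]+h,c[0]-h:c[0]+h],(400,400),interpolation=cv2.INTER_CUBIC)
        for (rx,ry,d,z,col) in rings:
            u=(proj(cyl((rx,ry),d,z,z)[:48],n)-(c-h)+.5)*s
            cv2.polylines(cr,[u.round().astype(int)],True,col,1,cv2.LINE_AA)
        o.append(cr)
    cv2.imwrite(f"pics/{name}.png",np.hstack(o))
E
python3 -c "
from look import *
look('a',.662,.095,[(.662,.095,.058,.012,(0,255,0))])
print(ctrl.get_obs()['tool_pos'],ctrl.get_obs()['opening'])"
```

```text
[0.66217757 0.09438319 0.0715011 ] 0.03303981115890108
```

View pics/a.png

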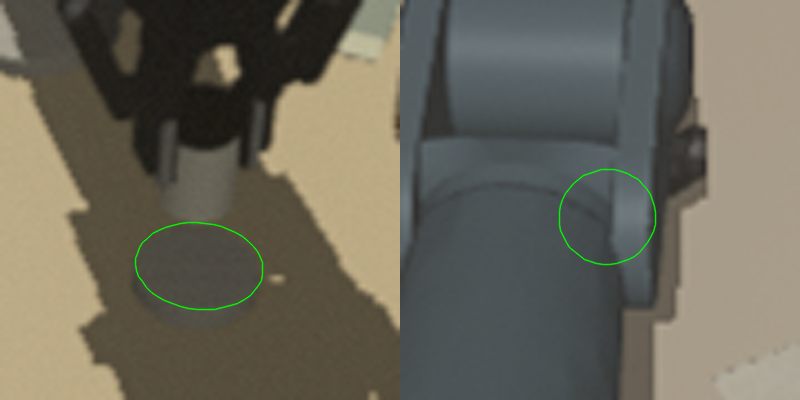

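The small jar hangs over the centre of its disc, with both at about x=198 in the scene crop. I lower it and let go.

Request:
move_arm(plan=[0, 0, 0.15, 0, 0, 0, 0, 0, 0, 0.28, 0, 0, 0, 0, 0, 0, 0.37, 0, 0, 0, 0, 0, 0, 0.37, 0, 0, 0, 0, 0, 0, 0.37, 0, 0, 0, 0.1])

```text
clock: 8.8
tool_pos: [0.6615, 0.0948, 0.0325]
eef_rot: [-0.0, -0.0, 1.0, -0.0]
force: [0.2, -0.1, 1.1]
opening: 0.0328
grasp_force: 41.1
```

Request:
move_arm(plan=[0, 0, 0, 0, 0, 0, 0.7, 0, 0, 0, 0, 0, 0, 0.8, 0, 0, 0, 0, 0, 0, 0.9, 0, 0, 0, 0, 0, 0, 1, 0, 0, 0, 0, 0, 0, 1])

```text
clock: 9.22
tool_pos: [0.6615, 0.0948, 0.0331]
eef_rot: [-0.0, -0.0, 1.0, -0.0]
force: [0.3, 0.2, 0.0]
opening: 0.0855
grasp_force: 0.0
```

Request:
move_arm(plan=[0, 0, -0.2, 0, 0, 0, 1, 0, 0, -0.5, 0, 0, 0, 1, 0, 0, -0.8, 0, 0, 0, 1, 0, 0, -1, 0, 0, 0, 1, 0, 0, -1, 0, 0, 0, 1])

```text
clock: 9.63
tool_pos: [0.6651, 0.0948, 0.1397]
eef_rot: [0.005, -0.0, 1.0, -0.0]
force: [0.7, 0.9, 1.4]
opening: 0.0858
grasp_force: 0.0
```

Request:
move_arm(plan=[0.27, -0.3, 0, 0, 0, 0, 1, 0.54, -0.6, 0, 0, 0, 0, 1, 0.8, -0.9, 0, 0, 0, 0, 1, 0.8, -0.9, 0, 0, 0, 0, 1, 0.8, -0.9, 0, 0, 0, 0, 1])

```text
clock: 10.05
tool_pos: [0.58, 0.0038, 0.1322]
eef_rot: [-0.001, 0.001, 1.0, 0.0]
force: [-0.2, 0.5, -0.4]
opening: 0.0853
grasp_force: 0.0
```

Request:
move_arm(plan=[0.27, -0.3, 0, 0, 0, 0, 1, 0.54, -0.6, 0, 0, 0, 0, 1, 0.8, -0.9, 0, 0, 0, 0, 1, 0.8, -0.9, 0, 0, 0, 0, 1, 0.8, -0.9, 0, 0, 0, 0, 1])

```text
clock: 10.47
tool_pos: [0.5016, -0.0858, 0.1332]
eef_rot: [0.0, 0.001, 1.0, 0.0]
force: [0.1, 0.7, 0.4]
opening: 0.0851
grasp_force: 0.0
```

Request:
move_arm(plan=[0.27, -0.3, 0, 0, 0, 0, 1, 0.54, -0.6, 0, 0, 0, 0, 1, 0.8, -0.9, 0, 0, 0, 0, 1, 0.8, -0.9, 0, 0, 0, 0, 1, 0.8, -0.9, 0, 0, 0, 0, 1])

```text
clock: 10.88
tool_pos: [0.4223, -0.1758, 0.1337]
eef_rot: [0.001, 0.001, 1.0, -0.0]
force: [0.4, 0.3, -0.1]
opening: 0.0853
grasp_force: 0.0
```

Request:
move_arm(plan=[0.27, -0.3, 0, 0, 0, 0, 1, 0.54, -0.6, 0, 0, 0, 0, 1, 0.81, -0.92, 0, 0, 0, 0, 1, 0.81, -0.92, 0, 0, 0, 0, 1, 0.81, -0.92, 0, 0, 0, 0, 1])

```text
clock: 11.3
tool_pos: [0.3414, -0.268, 0.1337]
eef_rot: [0.001, 0.001, 1.0, -0.0]
force: [0.3, 0.2, -0.0]
opening: 0.0856
grasp_force: 0.0
```

```bash
python3 -c "
from look import *
look('b',.3404,-.267,[(.3404,-.267,.048,.075,(0,255,0)),(.3404,-.267,.048,0,(0,0,255))])
print(ctrl.get_obs()['tool_pos'])"
```

```text
[ 0.3420301  -0.26629846  0.13334849]
```

View pics/b.png

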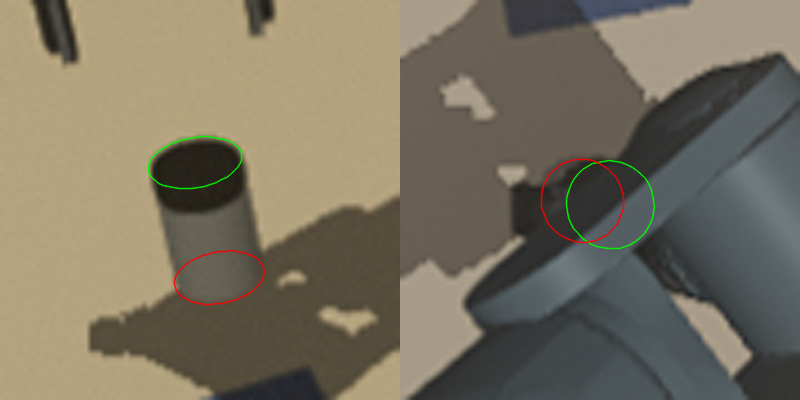

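The fit sits on the medium jar, with its lid at (196,162) in the left crop, and the fingers straddle it. I descend and grip.

Request:
move_arm(plan=[0, 0, 0.3, 0, 0, 0, 1, 0, 0, 0.6, 0, 0, 0, 1, 0, 0, 0.85, 0, 0, 0, 1, 0, 0, 1, 0, 0, 0, 1, 0, 0, 1, 0, 0, 0, 1])

```text
clock: 11.82
tool_pos: [0.3402, -0.2631, 0.0299]
eef_rot: [-0.002, -0.002, 1.0, 0.003]
force: [0.1, 1.2, 0.4]
opening: 0.0853
grasp_force: 0.0
```

Request:
move_arm(plan=[0, 0, 0, 0, 0, 0, 1, 0, 0, 0, 0, 0, 0, 0.3, 0, 0, 0, 0, 0, 0, 0, 0, 0, 0, 0, 0, 0, 0, 0, 0, 0, 0, 0, 0, 0])

```text
clock: 12.23
tool_pos: [0.3415, -0.2678, 0.0347]
eef_rot: [0.001, -0.0, 1.0, -0.001]
force: [1.1, 2.8, 6.2]
opening: 0.047
grasp_force: 40.9
```

Request:
move_arm(plan=[0, 0, 0, 0, 0, 0, 0, 0, 0, 0, 0, 0, 0, 0, 0, 0, 0, 0, 0, 0, 0, 0, 0, 0, 0, 0, 0, 0, 0, 0, 0, 0, 0, 0, 0])

```text
clock: 12.65
tool_pos: [0.3415, -0.2678, 0.0347]
eef_rot: [0.001, 0.0, 1.0, -0.001]
force: [1.2, 2.8, 6.6]
opening: 0.0475
grasp_force: 40.9
```

Request:
move_arm(plan=[0, 0, -0.2, 0, 0, 0, 0, 0, 0, -0.5, 0, 0, 0, 0, 0, 0, -0.8, 0, 0, 0, 0, 0, 0, -1, 0, 0, 0, 0, 0, 0, -1, 0, 0, 0, 0])

```text
clock: 13.07
tool_pos: [0.3426, -0.2699, 0.1382]
eef_rot: [0.003, 0.0, 1.0, -0.004]
force: [-0.2, -0.3, -0.7]
opening: 0.0472
grasp_force: 41.8
```

Request:
move_arm(plan=[-0.06, 0.17, 0, 0, 0, 0, 0, -0.14, 0.4, 0, 0, 0, 0, 0, -0.23, 0.65, 0, 0, 0, 0, 0, -0.31, 0.87, 0, 0, 0, 0, 0, -0.31, 0.87, 0, 0, 0, 0, 0])

```text
clock: 13.48
tool_pos: [0.3712, -0.1766, 0.1315]
eef_rot: [-0.001, -0.002, 1.0, 0.001]
force: [-0.6, -0.5, -3.2]
opening: 0.0468
grasp_force: 42.1
```

Request:
move_arm(plan=[-0.06, 0.17, 0, 0, 0, 0, 0, -0.14, 0.4, 0, 0, 0, 0, 0, -0.23, 0.65, 0, 0, 0, 0, 0, -0.31, 0.87, 0, 0, 0, 0, 0, -0.31, 0.87, 0, 0, 0, 0, 0])

```text
clock: 13.9
tool_pos: [0.4024, -0.0905, 0.132]
eef_rot: [-0.001, -0.002, 1.0, 0.001]
force: [-0.8, -1.0, -1.6]
opening: 0.0472
grasp_force: 42.4
```

Request:
move_arm(plan=[-0.06, 0.17, 0, 0, 0, 0, 0, -0.14, 0.4, 0, 0, 0, 0, 0, -0.23, 0.65, 0, 0, 0, 0, 0, -0.31, 0.87, 0, 0, 0, 0, 0, -0.31, 0.87, 0, 0, 0, 0, 0])

```text
clock: 14.32
tool_pos: [0.4337, -0.0041, 0.1324]
eef_rot: [-0.0, -0.001, 1.0, 0.001]
force: [-0.3, 0.8, -2.0]
opening: 0.0472
grasp_force: 42.6
```

Request:
move_arm(plan=[-0.06, 0.17, 0, 0, 0, 0, 0, -0.14, 0.4, 0, 0, 0, 0, 0, -0.23, 0.65, 0, 0, 0, 0, 0, -0.33, 0.88, 0, 0, 0, 0, 0, -0.33, 0.88, 0, 0, 0, 0, 0])

```text
clock: 14.73
tool_pos: [0.4673, 0.0835, 0.1327]
eef_rot: [0.0, -0.001, 1.0, 0.0]
force: [0.8, -0.1, -1.4]
opening: 0.0472
grasp_force: 42.7
```

Request:
move_arm(plan=[0, 0, 0.25, 0, 0, 0, 0, 0, 0, 0.5, 0, 0, 0, 0, 0, 0, 0.7, 0, 0, 0, 0, 0, 0, 0.8, 0, 0, 0, 0, 0, 0, 0.8, 0, 0, 0, 0])

```text
clock: 15.15
tool_pos: [0.4641, 0.081, 0.0504]
eef_rot: [-0.003, 0.0, 1.0, 0.0]
force: [-0.4, 0.0, -0.8]
opening: 0.047
grasp_force: 42.6
```

Request:
move_arm(plan=[0, 0, 0, 0, 0, 0, 0, 0, 0, 0.04, 0, 0, 0, 0, 0, 0, 0.07, 0, 0, 0, 0, 0, 0, 0.07, 0, 0, 0, 0, 0, 0, 0.07, 0, 0, 0, 0])

```text
clock: 15.57
tool_pos: [0.467, 0.0818, 0.0468]
eef_rot: [0.001, -0.0, 1.0, -0.0]
force: [0.2, 0.5, -2.4]
opening: 0.0469
grasp_force: 42.7
```

Request:
move_arm(plan=[0, 0, 0, 0, 0, 0, 0.6, 0, 0, 0, 0, 0, 0, 0.8, 0, 0, 0, 0, 0, 0, 0.9, 0, 0, 0, 0, 0, 0, 1, 0, 0, 0, 0, 0, 0, 1])

```text
clock: 15.98
tool_pos: [0.4668, 0.0819, 0.0465]
eef_rot: [0.0, -0.0, 1.0, -0.0]
force: [0.4, -0.3, -0.2]
opening: 0.0853
grasp_force: 0.0
```

Request:
move_arm(plan=[0, 0, -0.2, 0, 0, 0, 1, 0, 0, -0.5, 0, 0, 0, 1, 0, 0, -0.8, 0, 0, 0, 1, 0, 0, -1, 0, 0, 0, 1, 0, 0, -1, 0, 0, 0, 1])

```text
clock: 16.4
tool_pos: [0.4699, 0.0817, 0.1514]
eef_rot: [0.005, -0.0, 1.0, -0.0]
force: [1.2, -0.4, -0.2]
opening: 0.0852
grasp_force: 0.0
```

Request:
move_arm(plan=[-0.13, -0.3, 0, 0, 0, 0, 1, -0.26, -0.6, 0, 0, 0, 0, 1, -0.4, -0.88, 0, 0, 0, 0, 1, -0.4, -0.88, 0, 0, 0, 0, 1, -0.4, -0.88, 0, 0, 0, 0, 1])

```text
clock: 16.82
tool_pos: [0.5065, -0.0072, 0.1454]
eef_rot: [-0.001, 0.001, 1.0, 0.0]
force: [-0.3, 0.9, -0.6]
opening: 0.0854
grasp_force: 0.0
```

Request:
move_arm(plan=[-0.13, -0.3, 0, 0, 0, 0, 1, -0.26, -0.6, 0, 0, 0, 0, 1, -0.4, -0.88, 0, 0, 0, 0, 1, -0.4, -0.88, 0, 0, 0, 0, 1, -0.4, -0.88, 0, 0, 0, 0, 1])

```text
clock: 17.23
tool_pos: [0.5463, -0.0941, 0.1455]
eef_rot: [-0.001, 0.0, 1.0, 0.0]
force: [-0.2, 0.9, -1.7]
opening: 0.0854
grasp_force: 0.0
```

Request:
move_arm(plan=[-0.13, -0.3, 0, 0, 0, 0, 1, -0.26, -0.6, 0, 0, 0, 0, 1, -0.4, -0.88, 0, 0, 0, 0, 1, -0.4, -0.88, 0, 0, 0, 0, 1, -0.4, -0.88, 0, 0, 0, 0, 1])

```text
clock: 17.65
tool_pos: [0.5863, -0.1813, 0.1456]
eef_rot: [-0.001, 0.0, 1.0, 0.001]
force: [0.1, 0.4, 0.1]
opening: 0.0857
grasp_force: 0.0
```

Request:
move_arm(plan=[-0.13, -0.3, 0, 0, 0, 0, 1, -0.26, -0.6, 0, 0, 0, 0, 1, -0.41, -0.88, 0, 0, 0, 0, 1, -0.41, -0.88, 0, 0, 0, 0, 1, -0.41, -0.88, 0, 0, 0, 0, 1])

```text
clock: 18.07
tool_pos: [0.6273, -0.2688, 0.1455]
eef_rot: [-0.001, -0.0, 1.0, 0.001]
force: [0.1, 1.4, 0.1]
opening: 0.0854
grasp_force: 0.0
```

```bash
python3 -c "
from look import *
look('c',.628,-.2695,[(.628,-.2695,.062,.095,(0,255,0)),(.628,-.2695,.062,0,(0,0,255))],60)
print(ctrl.get_obs()['tool_pos'])"
```

```text
[ 0.6269545  -0.26772573  0.14563438]
```

View pics/c.png

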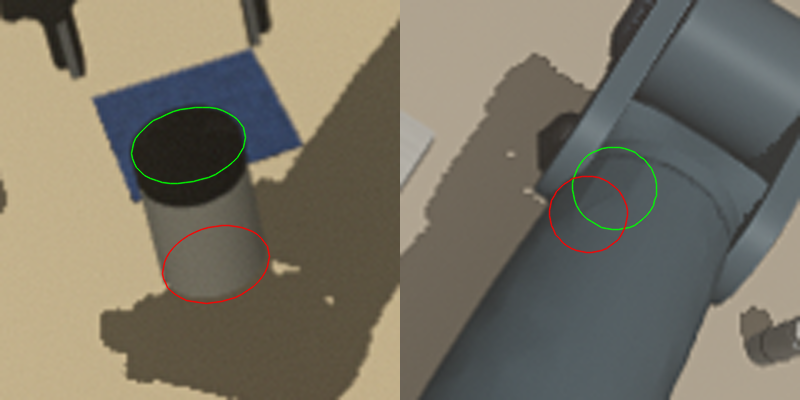

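The large jar's lid is at (188,147) in the left crop, and the fingers are evenly either side of it. I descend and grip.

Request:
move_arm(plan=[0, -0.01, 0.25, 0, 0, 0, 1, 0, -0.01, 0.5, 0, 0, 0, 1, 0, -0.01, 0.75, 0, 0, 0, 1, 0, -0.01, 1, 0, 0, 0, 1, 0, -0.01, 1, 0, 0, 0, 1])

```text
clock: 18.58
tool_pos: [0.6234, -0.2667, 0.0402]
eef_rot: [-0.005, -0.001, 1.0, 0.003]
force: [-0.7, -0.3, -1.5]
opening: 0.0855
grasp_force: 0.0
```

Request:
move_arm(plan=[0, 0, 0, 0, 0, 0, 1, 0, 0, 0, 0, 0, 0, 0.4, 0, 0, 0, 0, 0, 0, 0, 0, 0, 0, 0, 0, 0, 0, 0, 0, 0, 0, 0, 0, 0], force=50)

```text
clock: 19.0
tool_pos: [0.6292, -0.2713, 0.0493]
eef_rot: [0.002, -0.0, 1.0, -0.001]
force: [-0.2, 3.8, 6.5]
opening: 0.0612
grasp_force: 54.8
```

Request:
move_arm(plan=[0, 0, 0, 0, 0, 0, 0, 0, 0, 0, 0, 0, 0, 0, 0, 0, 0, 0, 0, 0, 0, 0, 0, 0, 0, 0, 0, 0, 0, 0, 0, 0, 0, 0, 0])

```text
clock: 19.42
tool_pos: [0.6292, -0.2713, 0.0493]
eef_rot: [0.002, -0.0, 1.0, -0.001]
force: [-0.4, 3.9, 7.3]
opening: 0.0613
grasp_force: 54.8
```

Request:
move_arm(plan=[0, 0, -0.2, 0, 0, 0, 0, 0, 0, -0.5, 0, 0, 0, 0, 0, 0, -0.8, 0, 0, 0, 0, 0, 0, -1, 0, 0, 0, 0, 0, 0, -1, 0, 0, 0, 0])

```text
clock: 19.83
tool_pos: [0.6304, -0.273, 0.1529]
eef_rot: [0.005, -0.0, 1.0, -0.003]
force: [1.0, 0.1, -2.2]
opening: 0.0613
grasp_force: 55.6
```

Request:
move_arm(plan=[0.07, 0.15, -0.1, 0, 0, 0, 0, 0.17, 0.36, -0.25, 0, 0, 0, 0, 0.29, 0.62, -0.4, 0, 0, 0, 0, 0.44, 0.93, -0.5, 0, 0, 0, 0, 0.44, 0.93, -0.5, 0, 0, 0, 0])

```text
clock: 20.25
tool_pos: [0.5817, -0.1735, 0.1963]
eef_rot: [-0.001, -0.002, 1.0, 0.001]
force: [1.1, -0.3, -4.3]
opening: 0.0608
grasp_force: 56.2
```

Request:
move_arm(plan=[0.08, 0.2, 0, 0, 0, 0, 0, 0.2, 0.43, 0, 0, 0, 0, 0, 0.33, 0.7, 0, 0, 0, 0, 0, 0.44, 0.93, 0, 0, 0, 0, 0, 0.44, 0.93, 0, 0, 0, 0, 0])

```text
clock: 20.67
tool_pos: [0.5367, -0.0813, 0.1937]
eef_rot: [-0.002, -0.002, 1.0, 0.002]
force: [0.6, 0.5, -3.4]
opening: 0.0611
grasp_force: 56.6
```

Request:
move_arm(plan=[0.08, 0.2, 0, 0, 0, 0, 0, 0.2, 0.43, 0, 0, 0, 0, 0, 0.33, 0.7, 0, 0, 0, 0, 0, 0.44, 0.93, 0, 0, 0, 0, 0, 0.44, 0.93, 0, 0, 0, 0, 0])

```text
clock: 21.08
tool_pos: [0.493, 0.0108, 0.1943]
eef_rot: [-0.002, -0.002, 1.0, 0.001]
force: [-1.0, 0.5, -4.2]
opening: 0.0612
grasp_force: 56.8
```

Request:
move_arm(plan=[0.08, 0.2, 0, 0, 0, 0, 0, 0.2, 0.43, 0, 0, 0, 0, 0, 0.33, 0.7, 0, 0, 0, 0, 0, 0.44, 0.93, 0, 0, 0, 0, 0, 0.44, 0.93, 0, 0, 0, 0, 0])

```text
clock: 21.5
tool_pos: [0.4495, 0.1032, 0.1948]
eef_rot: [-0.001, -0.002, 1.0, 0.001]
force: [0.1, 0.1, -4.9]
opening: 0.0609
grasp_force: 57.1
```

Request:
move_arm(plan=[0.08, 0.2, 0, 0, 0, 0, 0, 0.2, 0.43, 0, 0, 0, 0, 0, 0.33, 0.7, 0, 0, 0, 0, 0, 0.44, 0.93, 0, 0, 0, 0, 0, 0.44, 0.93, 0, 0, 0, 0, 0])

```text
clock: 21.92
tool_pos: [0.4061, 0.1958, 0.1952]
eef_rot: [-0.001, -0.002, 1.0, 0.0]
force: [0.6, -0.6, -3.7]
opening: 0.0611
grasp_force: 57.3
```

Request:
move_arm(plan=[0.08, 0.2, 0, 0, 0, 0, 0, 0.2, 0.43, 0, 0, 0, 0, 0, 0.33, 0.7, 0, 0, 0, 0, 0, 0.43, 0.92, 0, 0, 0, 0, 0, 0.43, 0.92, 0, 0, 0, 0, 0])

```text
clock: 22.33
tool_pos: [0.3636, 0.2876, 0.1955]
eef_rot: [-0.001, -0.002, 1.0, 0.0]
force: [0.6, -0.2, -3.3]
opening: 0.0608
grasp_force: 57.5
```

Request:
move_arm(plan=[0, 0, 0.25, 0, 0, 0, 0, 0, 0, 0.5, 0, 0, 0, 0, 0, 0, 0.75, 0, 0, 0, 0, 0, 0, 0.9, 0, 0, 0, 0, 0, 0, 0.9, 0, 0, 0, 0])

```text
clock: 22.75
tool_pos: [0.3625, 0.2835, 0.1019]
eef_rot: [-0.004, 0.0, 1.0, -0.002]
force: [-0.1, -0.5, -4.8]
opening: 0.0612
grasp_force: 57.3
```

```bash
python3 -c "
from look import *
look('d',.3655,.2855,[(.3655,.2855,.086,.012,(0,255,0))],60)
print(ctrl.get_obs()['tool_pos'])"
```

```text
[0.3650499  0.28504217 0.10585538]
```

View pics/d.png

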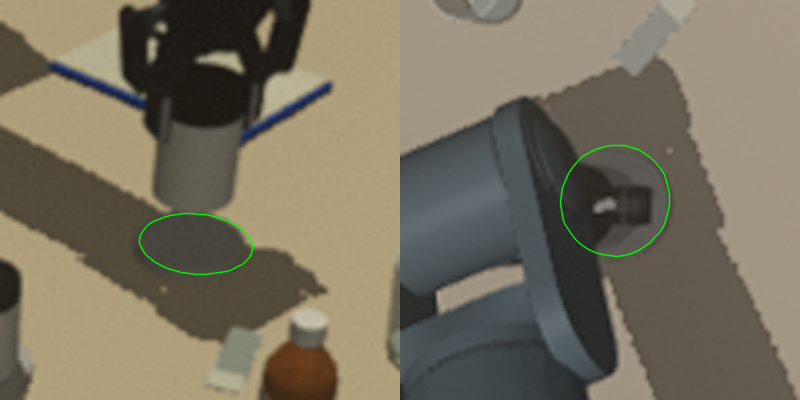

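The large jar hangs centred over its disc, near (194,243) in the left crop. I lower it and release.

Request:
move_arm(plan=[0, 0, 0.15, 0, 0, 0, 0, 0, 0, 0.3, 0, 0, 0, 0, 0, 0, 0.4, 0, 0, 0, 0, 0, 0, 0.44, 0, 0, 0, 0, 0, 0, 0.44, 0, 0, 0, 0])

```text
clock: 23.27
tool_pos: [0.3647, 0.2856, 0.0622]
eef_rot: [-0.0, 0.0, 1.0, -0.0]
force: [-0.0, 0.0, -3.9]
opening: 0.0612
grasp_force: 57.3
```

Request:
move_arm(plan=[0, 0, 0.01, 0, 0, 0, 0, 0, 0, 0.01, 0, 0, 0, 0.75, 0, 0, 0.01, 0, 0, 0, 0.9, 0, 0, 0.01, 0, 0, 0, 1, 0, 0, 0.01, 0, 0, 0, 1])

```text
clock: 23.68
tool_pos: [0.3653, 0.2862, 0.0622]
eef_rot: [0.001, -0.0, 1.0, 0.0]
force: [0.1, -0.5, -0.6]
opening: 0.0853
grasp_force: 0.0
```

Request:
move_arm(plan=[0, 0, -0.1, 0, 0, 0, 1, 0, 0, -0.3, 0, 0, 0, 1, 0, 0, -0.6, 0, 0, 0, 1, 0, 0, -1, 0, 0, 0, 1, 0, 0, -1, 0, 0, 0, 1])

```text
clock: 24.1
tool_pos: [0.3691, 0.288, 0.17]
eef_rot: [0.007, -0.0, 1.0, 0.003]
force: [1.0, -0.6, 0.2]
opening: 0.0854
grasp_force: 0.0
```

Request:
move_arm(plan=[-0.08, -0.35, 0, 0, 0, 0, 1, -0.15, -0.7, 0, 0, 0, 0, 1, -0.22, -0.99, 0, 0, 0, 0, 1, -0.22, -0.99, 0, 0, 0, 0, 1, -0.22, -0.99, 0, 0, 0, 0, 1])

```text
clock: 24.52
tool_pos: [0.3873, 0.186, 0.1622]
eef_rot: [0.001, 0.002, 1.0, 0.0]
force: [-0.5, -0.2, -0.5]
opening: 0.0857
grasp_force: 0.0
```

Request:
move_arm(plan=[-0.08, -0.35, 0, 0, 0, 0, 1, -0.15, -0.7, 0, 0, 0, 0, 1, -0.22, -0.99, 0, 0, 0, 0, 1, -0.22, -0.99, 0, 0, 0, 0, 1, -0.22, -0.99, 0, 0, 0, 0, 1])

```text
clock: 24.93
tool_pos: [0.409, 0.0878, 0.1617]
eef_rot: [0.0, 0.001, 1.0, 0.0]
force: [-0.3, 0.4, -0.1]
opening: 0.0854
grasp_force: 0.0
```

Request:
move_arm(plan=[-0.08, -0.35, 0, 0, 0, 0, 1, -0.15, -0.7, 0, 0, 0, 0, 1, -0.22, -0.99, 0, 0, 0, 0, 1, -0.22, -0.99, 0, 0, 0, 0, 1, -0.22, -0.99, 0, 0, 0, 0, 1])

```text
clock: 25.35
tool_pos: [0.4309, -0.0106, 0.1614]
eef_rot: [-0.0, 0.0, 1.0, 0.0]
force: [-0.1, -0.4, 0.4]
opening: 0.0857
grasp_force: 0.0
```

Request:
move_arm(plan=[-0.08, -0.35, 0, 0, 0, 0, 1, -0.15, -0.7, 0, 0, 0, 0, 1, -0.22, -0.99, 0, 0, 0, 0, 1, -0.22, -0.99, 0, 0, 0, 0, 1, -0.22, -0.99, 0, 0, 0, 0, 1])

```text
clock: 25.77
tool_pos: [0.4529, -0.1091, 0.1612]
eef_rot: [-0.0, -0.0, 1.0, 0.0]
force: [0.0, -0.3, -0.8]
opening: 0.0851
grasp_force: 0.0
```

Request:
move_arm(plan=[-0.08, -0.35, 0, 0, 0, 0, 1, -0.15, -0.7, 0, 0, 0, 0, 1, -0.22, -0.99, 0, 0, 0, 0, 1, -0.22, -0.99, 0, 0, 0, 0, 1, -0.22, -0.99, 0, 0, 0, 0, 1])

```text
clock: 26.18
tool_pos: [0.475, -0.2078, 0.161]
eef_rot: [-0.0, -0.0, 1.0, 0.001]
force: [0.1, 1.1, 0.2]
opening: 0.0854
grasp_force: 0.0
```

Request:
move_arm(plan=[-0.08, -0.35, 0, 0, 0, 0, 1, -0.15, -0.7, 0, 0, 0, 0, 1, -0.22, -0.99, 0, 0, 0, 0, 1, -0.22, -0.99, 0, 0, 0, 0, 1, -0.22, -0.99, 0, 0, 0, 0, 1])

```text
clock: 26.6
tool_pos: [0.497, -0.3065, 0.1609]
eef_rot: [-0.0, -0.001, 1.0, 0.001]
force: [0.7, 0.2, -0.3]
opening: 0.0853
grasp_force: 0.0
```

```bash
python3 -c "
import mont
from h import *
E=mont.E
E['jS']=(.662,.095,.034,.012,.067);E['jM']=(.467,.082,.048,.012,.087);E['jL']=(.3655,.2855,.062,.012,.107)
for n in I: cv2.imwrite(f'pics/{n}2.png',ctrl.capture(n)[:,:,::-1])
cv2.imwrite('pics/e.png',np.vstack([mont.mont('scene','pics/scene2.png',0)[:200],mont.mont('top','pics/top2.png',0)]))
print(ctrl.get_obs()['tool_pos'])"
```

```text
[ 0.49664349 -0.30551864  0.16075927]
```

View pics/e.png

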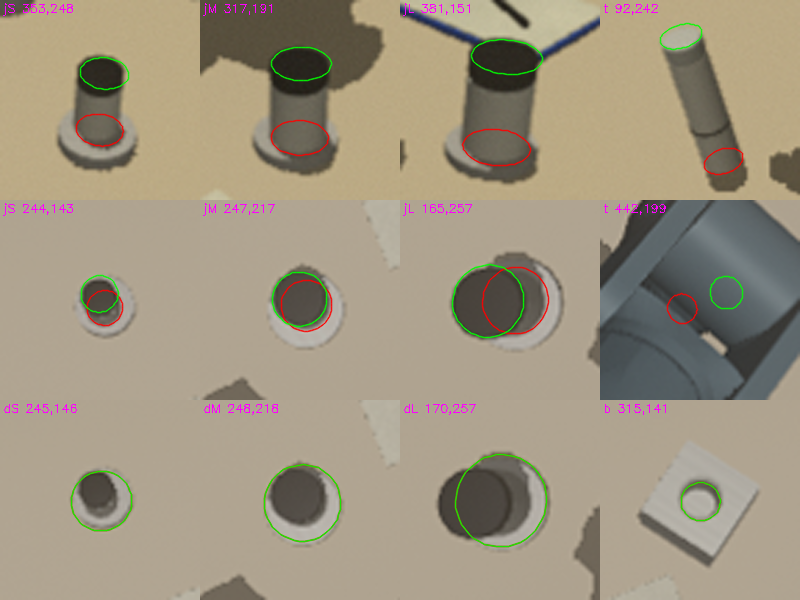

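All three jars stand on their own discs, roughly concentric in both views. Now the tube.

Request:
move_arm(plan=[-0.07, -0.35, 0, 0, 0, 0, 1, -0.14, -0.7, 0, 0, 0, 0, 1, -0.2, -0.99, 0, 0, 0, 0, 1, -0.2, -0.99, 0, 0, 0, 0, 1, -0.2, -0.99, 0, 0, 0, 0, 1])

```text
clock: 27.12
tool_pos: [0.5168, -0.4061, 0.161]
eef_rot: [-0.0, -0.0, 1.0, 0.001]
force: [0.4, 0.2, -0.4]
opening: 0.0854
grasp_force: 0.0
```

Request:
move_arm(plan=[0, 0, 0.25, 0, 0, 0, 1, 0, 0, 0.5, 0, 0, 0, 1, 0, 0, 0.75, 0, 0, 0, 1, 0, 0, 0.95, 0, 0, 0, 1, 0, 0, 0.95, 0, 0, 0, 1])

```text
clock: 27.53
tool_pos: [0.5142, -0.4017, 0.0611]
eef_rot: [-0.003, -0.001, 1.0, 0.004]
force: [-0.7, 0.1, -1.1]
opening: 0.0855
grasp_force: 0.0
```

```bash
python3 -c "
from look import *
look('f',.517,-.4075,[(.517,-.4075,.028,.12,(0,255,0)),(.517,-.4075,.028,0,(0,0,255))],45)
print(ctrl.get_obs()['tool_pos'])"
```

```text
[ 0.51653923 -0.40495878  0.066082  ]
```

View pics/f.png

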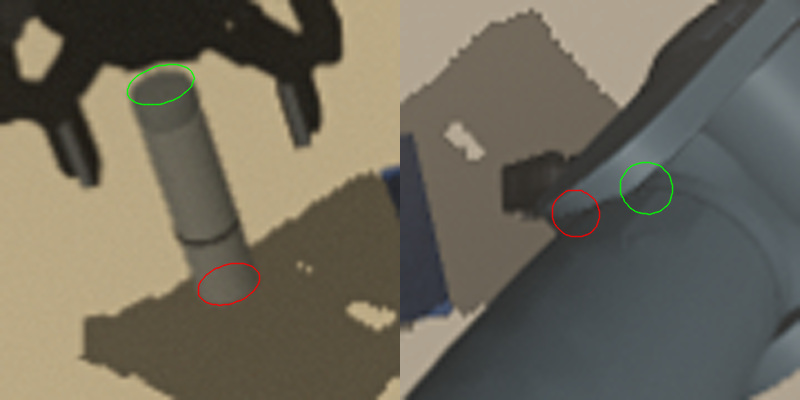

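The fingers straddle the tube, but their midpoint (197,162) is about 10 crop pixels to its right (around 187), roughly 3 mm. I shift and grip.

Request:
move_arm(plan=[0, -0.02, 0, 0, 0, 0, 1, 0, -0.02, 0, 0, 0, 0, 1, 0, -0.02, 0, 0, 0, 0, 1, 0, -0.02, 0, 0, 0, 0, 0.6, 0, -0.02, 0, 0, 0, 0, 0.5], force=40)

```text
clock: 28.05
tool_pos: [0.5169, -0.4095, 0.0671]
eef_rot: [0.0, 0.0, 1.0, -0.0]
force: [0.1, 0.3, 0.1]
opening: 0.0637
grasp_force: 0.0
```

Request:
move_arm(plan=[0, 0, 0, 0, 0, 0, 0.3, 0, 0, 0, 0, 0, 0, 0, 0, 0, 0, 0, 0, 0, 0, 0, 0, 0, 0, 0, 0, 0, 0, 0, 0, 0, 0, 0, 0])

```text
clock: 28.47
tool_pos: [0.5166, -0.4092, 0.0663]
eef_rot: [-0.0, 0.0, 1.0, 0.0]
force: [0.1, 0.3, -0.6]
opening: 0.0271
grasp_force: 39.9
```

Request:
move_arm(plan=[0, 0, -0.1, 0, 0, 0, 0, 0, 0, -0.3, 0, 0, 0, 0, 0, 0, -0.6, 0, 0, 0, 0, 0, 0, -0.9, 0, 0, 0, 0, 0, 0, -0.9, 0, 0, 0, 0])

```text
clock: 28.88
tool_pos: [0.5195, -0.4122, 0.1648]
eef_rot: [0.004, -0.0, 1.0, -0.005]
force: [-0.0, -0.6, 1.6]
opening: 0.0269
grasp_force: 39.9
```

Request:
move_arm(plan=[-0.07, 0.15, 0, 0, 0, 0, 0, -0.17, 0.37, 0, 0, 0, 0, 0, -0.28, 0.6, 0, 0, 0, 0, 0, -0.37, 0.8, 0, 0, 0, 0, 0, -0.37, 0.8, 0, 0, 0, 0, 0])

```text
clock: 29.3
tool_pos: [0.5545, -0.3245, 0.155]
eef_rot: [-0.001, -0.002, 1.0, 0.002]
force: [0.2, 0.2, -1.4]
opening: 0.0271
grasp_force: 39.9
```

Request:
move_arm(plan=[-0.07, 0.15, 0, 0, 0, 0, 0, -0.17, 0.37, 0, 0, 0, 0, 0, -0.28, 0.6, 0, 0, 0, 0, 0, -0.37, 0.8, 0, 0, 0, 0, 0, -0.37, 0.8, 0, 0, 0, 0, 0])

```text
clock: 29.72
tool_pos: [0.5912, -0.2452, 0.1553]
eef_rot: [-0.001, -0.002, 1.0, 0.001]
force: [-0.9, 0.8, -0.9]
opening: 0.027
grasp_force: 39.9
```

Request:
move_arm(plan=[-0.07, 0.15, 0, 0, 0, 0, 0, -0.17, 0.37, 0, 0, 0, 0, 0, -0.28, 0.6, 0, 0, 0, 0, 0, -0.37, 0.8, 0, 0, 0, 0, 0, -0.37, 0.8, 0, 0, 0, 0, 0])

```text
clock: 30.13
tool_pos: [0.6281, -0.1659, 0.1555]
eef_rot: [-0.0, -0.002, 1.0, 0.001]
force: [1.4, -0.2, -1.0]
opening: 0.0271
grasp_force: 39.9
```

Request:
move_arm(plan=[-0.07, 0.15, 0, 0, 0, 0, 0, -0.17, 0.37, 0, 0, 0, 0, 0, -0.28, 0.6, 0, 0, 0, 0, 0, -0.36, 0.82, 0, 0, 0, 0, 0, -0.36, 0.82, 0, 0, 0, 0, 0])

```text
clock: 30.55
tool_pos: [0.6639, -0.0843, 0.1556]
eef_rot: [-0.0, -0.002, 1.0, 0.001]
force: [0.0, 0.1, -0.7]
opening: 0.0272
grasp_force: 39.9
```

Request:
move_arm(plan=[0, 0, 0.1, 0, 0, 0, 0, 0, 0, 0.2, 0, 0, 0, 0, 0, 0, 0.25, 0, 0, 0, 0, 0, 0, 0.25, 0, 0, 0, 0, 0, 0, 0.25, 0, 0, 0, 0])

```text
clock: 30.97
tool_pos: [0.6627, -0.088, 0.1301]
eef_rot: [-0.001, 0.001, 1.0, 0.0]
force: [-0.1, -0.2, -0.8]
opening: 0.0269
grasp_force: 39.9
```

```bash
python3 -c "
from look import *
p=ctrl.get_obs()['tool_pos'];print(p)
look('g',.664,-.087,[(.664,-.087,.036,.055,(0,255,0)),(p[0],p[1],.028,p[2]-.0663,(0,0,255)),(p[0],p[1],.028,p[2]-.0663+.12,(0,0,255))],45)
"
```

```text
[ 0.66274177 -0.08796653  0.13008291]
```

View pics/g.png

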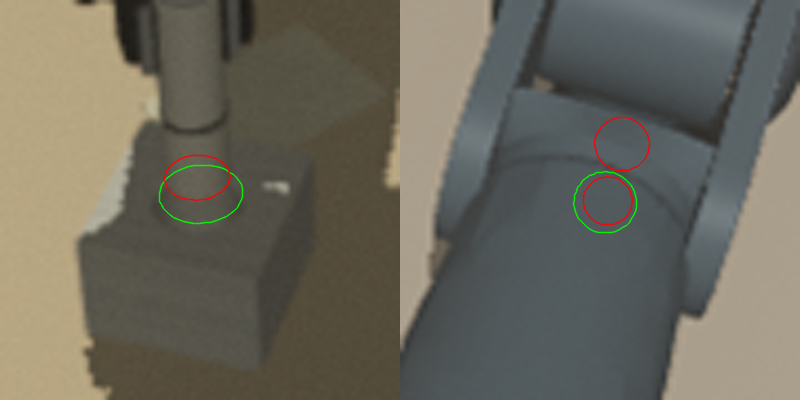

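```bash
python3 -c "
from h import *
im=ctrl.capture('scene')[:,:,::-1];c=np.round(proj([.664,-.087,.06],'scene')[0]).astype(int);h=24;s=12.5
cr=im[c[1]-h:c[1]+h,c[0]-h:c[0]+h].astype(float)
cr=np.clip((cr-30)*2.6,0,255).astype(np.uint8)
cr=cv2.resize(cr,(600,600),interpolation=cv2.INTER_CUBIC)
p=ctrl.get_obs()['tool_pos']
for z,d,col in((p[2]-.0663,.028,(0,0,255)),(p[2]-.0263,.028,(0,0,255)),(.055,.042,(0,255,0)),(.055,.036,(0,255,0))):
    xy=p[:2] if d==.028 else (.664,-.087)
    u=(proj(cyl(xy,d,z,z)[:48],'scene')-(c-h)+.5)*s
    cv2.polylines(cr,[u.round().astype(int)],True,col,1)
cv2.imwrite('pics/i.png',cr)
"
```

```text
(no output)
```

View pics/i.png

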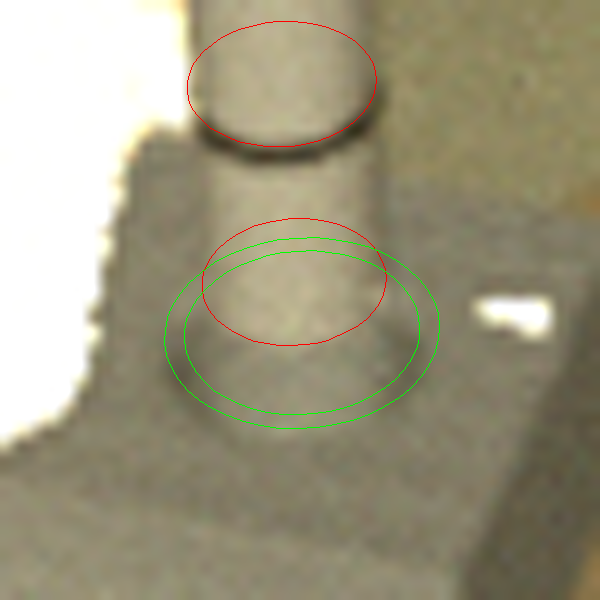

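The projected tube outline matches the picture, with its foot near (294,280) in the enlarged crop. The bore lies around it at about (298,340), so they line up to within 2 mm. I insert slowly.

Request:
move_arm(plan=[-0.01, 0.01, 0.04, 0, 0, 0, 0, -0.01, 0.01, 0.1, 0, 0, 0, 0, -0.01, 0.01, 0.16, 0, 0, 0, 0, -0.01, 0.01, 0.22, 0, 0, 0, 0, -0.01, 0.01, 0.22, 0, 0, 0, 0])

```text
clock: 31.53
tool_pos: [0.6634, -0.0858, 0.107]
eef_rot: [-0.002, -0.0, 1.0, 0.0]
force: [-0.5, -0.3, -1.6]
opening: 0.0269
grasp_force: 39.9
```

Clean entry, no contact force (the foot is about 14 mm into the bore). I carry on down.

Request:
move_arm(plan=[0, 0, 0.05, 0, 0, 0, 0, 0, 0, 0.1, 0, 0, 0, 0, 0, 0, 0.15, 0, 0, 0, 0, 0, 0, 0.2, 0, 0, 0, 0, 0, 0, 0.2, 0, 0, 0, 0])

```text
clock: 31.95
tool_pos: [0.6637, -0.0859, 0.0877]
eef_rot: [-0.001, 0.0, 1.0, 0.0]
force: [0.2, 0.2, -1.6]
opening: 0.0269
grasp_force: 39.9
```

Request:
move_arm(plan=[0, 0, 0.01, 0, 0, 0, 0, 0, 0, 0.03, 0, 0, 0, 0, 0, 0, 0.05, 0, 0, 0, 0, 0, 0, 0.06, 0, 0, 0, 0, 0, 0, 0.06, 0, 0, 0, 0])

```text
clock: 32.37
tool_pos: [0.6645, -0.0861, 0.0831]
eef_rot: [-0.0, 0.0, 1.0, 0.0]
force: [0.2, -0.4, -0.9]
opening: 0.0267
grasp_force: 39.9
```

Request:
move_arm(plan=[0, 0, 0.01, 0, 0, 0, 0, 0, 0, 0.015, 0, 0, 0, 0, 0, 0, 0.015, 0, 0, 0, 0, 0, 0, 0.015, 0, 0, 0, 0.5, 0, 0, 0.015, 0, 0, 0, 0.7])

```text
clock: 32.78
tool_pos: [0.6648, -0.0863, 0.0821]
eef_rot: [0.0, 0.0, 1.0, -0.0]
force: [0.4, -0.3, -1.3]
opening: 0.0502
grasp_force: 0.0
```

Request:
move_arm(plan=[0, 0, 0, 0, 0, 0, 0.8, 0, 0, 0, 0, 0, 0, 1, 0, 0, 0, 0, 0, 0, 1, 0, 0, 0, 0, 0, 0, 1, 0, 0, 0, 0, 0, 0, 1])

```text
clock: 33.2
tool_pos: [0.6646, -0.0862, 0.0818]
eef_rot: [0.0, 0.0, 1.0, -0.0]
force: [0.2, -0.3, -0.2]
opening: 0.0852
grasp_force: 0.0
```

Request:
move_arm(plan=[0, 0, -0.1, 0, 0, 0, 1, 0, 0, -0.3, 0, 0, 0, 1, 0, 0, -0.6, 0, 0, 0, 1, 0, 0, -0.95, 0, 0, 0, 1, 0, 0, -0.95, 0, 0, 0, 1])

```text
clock: 33.62
tool_pos: [0.6689, -0.0873, 0.1866]
eef_rot: [0.007, -0.0, 1.0, -0.002]
force: [0.3, 0.1, 1.8]
opening: 0.085
grasp_force: 0.0
```

Request:
move_arm(plan=[0.2, -0.2, 0, 0, 0, 0, 1, 0.4, -0.4, 0, 0, 0, 0, 1, 0.6, -0.6, 0, 0, 0, 0, 1, 0.8, -0.8, 0, 0, 0, 0, 1, 0.9, -1, 0, 0, 0, 0, 1])

```text
clock: 34.03
tool_pos: [0.573, -0.1868, 0.1774]
eef_rot: [-0.0, 0.0, 1.0, -0.0]
force: [-0.1, -0.4, -0.0]
opening: 0.0856
grasp_force: 0.0
```

Request:
move_arm(plan=[0.2, -0.2, 0, 0, 0, 0, 1, 0.4, -0.4, 0, 0, 0, 0, 1, 0.6, -0.6, 0, 0, 0, 0, 1, 0.8, -0.8, 0, 0, 0, 0, 1, 0.8, -1, 0, 0, 0, 0, 1])

```text
clock: 34.45
tool_pos: [0.4922, -0.2869, 0.1773]
eef_rot: [-0.0, 0.001, 1.0, -0.0]
force: [-0.2, 0.1, 0.2]
opening: 0.0853
grasp_force: 0.0
```

```bash
python3 -c "
from h import *
o=[]
for n,sz in(('scene',80),('top',80)):
    im=ctrl.capture(n)[:,:,::-1]
    c=np.round(proj([.55,.08,.05],n)[0]).astype(int)
    w=110;o.append(cv2.resize(im[c[1]-w:c[1]+w,c[0]-w:c[0]+w],(400,400),interpolation=cv2.INTER_CUBIC))
cv2.imwrite('pics/j.png',np.hstack(o))"
```

```text
(no output)
```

View pics/j.png

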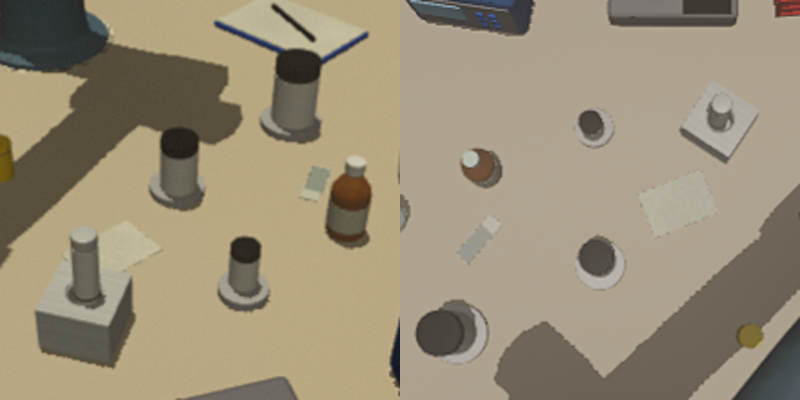

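The tube stands in the block at (86,270) with its ring at the top face. The three jars stand on their discs, and the brown bottle is undisturbed at (349,205). The beaker, only just in frame at the left edge of the top view, was nowhere near the arm's path. I hand in.

```bash
python3 -c "
from bench import ctrl
print(ctrl.job_done())"
```

```text
the job is handed in; nothing more can be done
None
```

The job is handed in at about 35 s on the robot's clock: in the last pictures the three jars stood on their own discs, the tube stood in the block with its ring at the top, and the bottle was undisturbed (no verdict was returned).

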